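# Line up toy car bodies in the drilling jig

### The job

Get the three wooden toy car bodies ready for drilling: first nudge each one, where it lies in the jig, back until its tail is flush and square against the long fence. Then slide the jaw towards the end stop until the three cars stand side by side with no gaps, clamped between stop and jaw, all tails still flush to the fence. Leave the tin, the sanding block and the hammer alone.

Things in the scene. Friction and masses are not known exactly. Their poses are not given: they have to be found in the camera images.
- jig: Flat jig with a grey laminate base, fixed to the bench, 240 (x) x 400 (y) x 16 mm, origin at the centre of its underside. A long dark wooden fence, 30 mm wide, stands 30 mm above the base near the far (+x) edge, its inner face at jig x = +85 mm. A dark end stop, 30 mm high, is at the +y end from x = -35 to +85 mm; its inner face is at jig y = +170 mm. The jaw faces it from the -y side.
- corner (a point): Inner corner where fence and end stop meet, on the base's top surface (jig x +85, y +170, z +16 mm).
- jaw (a joint): Sliding jaw of the jig, travel in m along jig +y towards the end stop: 0 fully open, at most 0.2. It is a dark wooden block 114 (x, from -30 to +84 mm in the jig) x 30 (y) x 32 mm high, its underside at the base's top. Gap between jaw and end stop = 300 mm minus the travel; three cars side by side fill 135 mm, so it is tight at about 0.165. Slides stiffly (about 3 N) and stays where it is left.
- jaw_knob (a point): Centre of the round wooden knob on top of the jaw (28 mm diameter, top 10 mm above this point), 66 mm above the jig's underside; it moves with the jaw and lies midway in the jaw's 30 mm thickness and 58 mm from the fence face.
- car0: One of three identical pale wooden toy car bodies lying loose on the jig's base: lower block 90 (x) x 45 (y) x 24 mm, on it a cabin 46 x 37 mm reaching 43 mm high, centred 12 mm towards the tail. Origin at the centre of the underside; x points from nose to tail, z up. Weighs about 95 g.
- car1: One of three identical pale wooden toy car bodies lying loose on the jig's base: lower block 90 (x) x 45 (y) x 24 mm, on it a cabin 46 x 37 mm reaching 43 mm high, centred 12 mm towards the tail. Origin at the centre of the underside; x points from nose to tail, z up. Weighs about 95 g.
- car2: One of three identical pale wooden toy car bodies lying loose on the jig's base: lower block 90 (x) x 45 (y) x 24 mm, on it a cabin 46 x 37 mm reaching 43 mm high, centred 12 mm towards the tail. Origin at the centre of the underside; x points from nose to tail, z up. Weighs about 95 g.
- car0_tail (a point): Middle of that car's tail face (+x end), 12 mm above its underside; this face goes against the fence.
- car1_tail (a point): Middle of that car's tail face (+x end), 12 mm above its underside; this face goes against the fence.
- car2_tail (a point): Middle of that car's tail face (+x end), 12 mm above its underside; this face goes against the fence.
- car0_nose (a point): Middle of that car's nose face (-x end), 12 mm above its underside.
- car1_nose (a point): Middle of that car's nose face (-x end), 12 mm above its underside.
- car2_nose (a point): Middle of that car's nose face (-x end), 12 mm above its underside.
- tin: Bystander: round metal oil tin, 90 mm diameter, 120 mm high, origin at the centre of its underside.
- sanding_block: Bystander: grey sanding block, 95 x 65 x 24 mm, origin at the centre of its underside.
- hammer: Bystander: hammer with a wooden handle lying on the bench along its own x axis, about 300 mm long.
Not all that is in view belongs to the job. What is shaped like the car2 but red is not meant.

How it is judged:
By the outcome, as a careful person would: the job done as asked, in the order asked, and still so for the second after the job is handed in, with the robot touching nothing.
It also fails if it takes over 61 s, if anything falls off the work surface, if the arm or the gripper's body presses on something with over 40 N, if the wrist force passes 120 N, or if a joint passes its speed limit or range.

### The arm

A 6-joint arm with a two-finger parallel gripper is mounted at the origin on the work surface. World frame = base frame: x ahead of the robot, y to its left, z up, the work surface at z = 0. Lengths are in m, angles in rad, forces in N, time in s.
With the tool pointing down it reaches from about 0.25 to 0.775 m from the base axis. Payload 4 kg.
Tool frame: the origin (TCP) lies between the finger pads; the fingertips stand tip_extent ahead of it and the grasp point (between the pads) is the TCP (tip_extent is the distance from the TCP to the fingertips, in m); z points along the fingers, y is the line along which they close (so a half turn about z gives the same grasp; the last joint's range is limited). The gripper opens to 85 mm and grips with 20 to 120 N. Pads are 22 mm wide; open, the fingers measure 114 mm over their backs; the gripper's body (76 mm by 85 mm) begins 54 mm behind the grasp point. The pads swing forward as they close: fully open they stand 13 mm farther back than shut.
Start: joints at [-1.304, 0.087, 1.371, -0, 1.684, -0.103], TCP at [0.199, -0.513, 0.25] pointing down, gripper open.
Joint ranges: [-3.1, 3.1], [-0.76, 2.03], [0.27, 2.55], [-1.08, 4.22], [0.17, 2.65], [-2.57, 2.57]. Speed limits (rad/s): [2.79, 2.79, 3.14, 3.14, 3.14, 3.14].

### API

Orientations are given as a unit quaternion [w, x, y, z].
In Python, from bench import * gives the robot as it stands.
- The arm moves only by the tool apply_moves, never from a script. Its argument "increments" is a list of rows, each a list of 7 numbers: the shift along the world's x, y, z normalised to -1 to 1, where 1 is 5 cm, then the turn, a rotation vector about the world's x, y, z normalised to -1 to 1, where 1 is 90 degrees, then the opening, from -1 (shut) to 1 (fully open). In form: [[dx, dy, dz, ax, ay, az, grip], ...]. A call has exactly 10 rows; each row shifts and turns the commanded pose from where the row before left it; what a row does not reach is not made up. A row lasts 1/8 s, in which the tool goes at most 62.5 mm and 10.7 degrees, less where a joint would pass 70% of its speed; a pose out of reach is approached as far as the arm can. A call with a number of a shift or a turn outside -1 to 1 is refused whole. A call with a gripper value outside its range is refused whole. The fingers move at their own pace and stop on an object; "grip_force" is the grip in N (left out, the last holds). Time passes only in rows, so rows that do not move let the fingers close, or fill a call up. It gives the time, the measured TCP pose, the force, the opening and the grip force at its end, in the units of the state.
- observe(): the state, without advancing time (a new reading comes with each control period).
- snapshot(name): name is "scene" or "top" or "wrist"; returns a dict with "frame" (420x560x3 uint8, red, green, blue), "fx", "fy", "cx", "cy" (pixels), "origin" and "orientation" of the camera in the world. Camera axes: x right, y down, z forward; pixel columns grow to the right and rows downward; lengths in m; the calibration is good to about 2 mm. A picture is of the moment at which its call begins. There is no depth.
- finish_job(): hands the job in; it is judged then, once.
The state is a dict: "time": time; "qpos": joint angles; "qd": joint speeds; "joint_efforts": joint torques, N m; "tool_pos": TCP position; "tool_rot": TCP orientation; "contact_force": force on the tool from outside, world axes, zero at the start; "wrist_torque": the same for the moment, N m; "opening": finger opening in m; "gripper_force": force on a finger pad.
Only numpy, scipy, OpenCV 4.12 (cv2) and the standard library are available. Lean on these libraries where they do the work, as an engineer would, in place of code of your own. Each camera call takes 0.05 s, during which the arm holds its last target. There are 200 camera calls.

## Working session

There is one attempt and no reset: what is moved stays moved. The work goes in short steps, Python scripts to look and compute and a tool call to move; the robot and the scene stay as the last step left them, time stands still between calls to the robot, and variables do not carry over. Pictures are saved under pics/ and viewed, at most 10 in all, crops included, and the job is handed in when it is done.

Besides the shell and the picture viewer there is one more tool, called after ">>>" as name(argument=value, ...) on one line, values as JSON. apply_moves: Moves the arm, as the interface text tells. Scaled input: -1 to 1 covers 5 cm each way for a shift and 90 degrees each way for a turn. Its arguments: {"type":"object","properties":{"increments":{"type":"array"},"grip_force":{"type":"number"}},"required":["increments"]}

```bash
mkdir -p pics; cat > h.py <<'E'
from bench import *
import numpy as np, cv2
from scipy.spatial.transform import Rotation as R
def rot(q): return R.from_quat([q[1],q[2],q[3],q[0]]).as_matrix()
def save(s,n,box=None,k=1):
    f=s["frame"][:,:,::-1]
    if box: f=f[box[1]:box[3],box[0]:box[2]]
    cv2.imwrite("pics/"+n+".png",cv2.resize(f,None,fx=k,fy=k,interpolation=cv2.INTER_CUBIC))
def ray(s,u,v,z):
    d=rot(s["orientation"])@np.array([(u-s["cx"])/s["fx"],(v-s["cy"])/s["fy"],1]); o=np.array(s["origin"])
    return o+d*(z-o[2])/d[2]
def proj(s,p):
    c=rot(s["orientation"]).T@(np.array(p)-np.array(s["origin"])); return s["fx"]*c[0]/c[2]+s["cx"],s["fy"]*c[1]/c[2]+s["cy"]
E
python3 - <<'E'
from h import *
import pickle
o=observe();print(o)
for n in("top","scene"):
    s=snapshot(n);save(s,n+"0",None,1.42);pickle.dump(s,open(n+"0.pkl","wb"));print(n,s["fx"],s["origin"],s["orientation"])
E
```

```text
{'time': 0.0, 'qpos': array([-1.30409329e+00,  8.79792936e-02,  1.37229990e+00,  1.62939364e-05,
        1.68359617e+00, -1.03149129e-01]), 'qd': array([ 0.0013161 , -0.00065791, -0.00101849, -0.00059284,  0.0013271 ,
        0.00138186]), 'joint_efforts': array([ 5.75027261e-04, -3.51855612e+01, -3.13276863e+01, -1.80560696e-04,
        1.06403886e-02, -7.35834647e-06]), 'tool_pos': array([ 0.19866436, -0.51236719,  0.24910265]), 'tool_rot': array([-1.13820026e-03,  9.82949038e-01,  1.83874650e-01, -8.51632116e-05]), 'contact_force': array([ 0.45652909, -0.44004028, -0.65364848]), 'wrist_torque': array([-0.03717528,  0.01320232,  0.02129228]), 'gripper_force': 0.0, 'opening': 0.08530114363540266}
top 521.3393590565589 [ 0.40048579 -0.01707837  1.47233468] [-0.03671118  0.70764495 -0.70496688  0.03020955]
scene 447.97223562973966 [ 0.97187753 -0.79750702  0.65512594] [-0.46115643  0.85353971  0.20783676 -0.12493439]
```

View pics/top0.png

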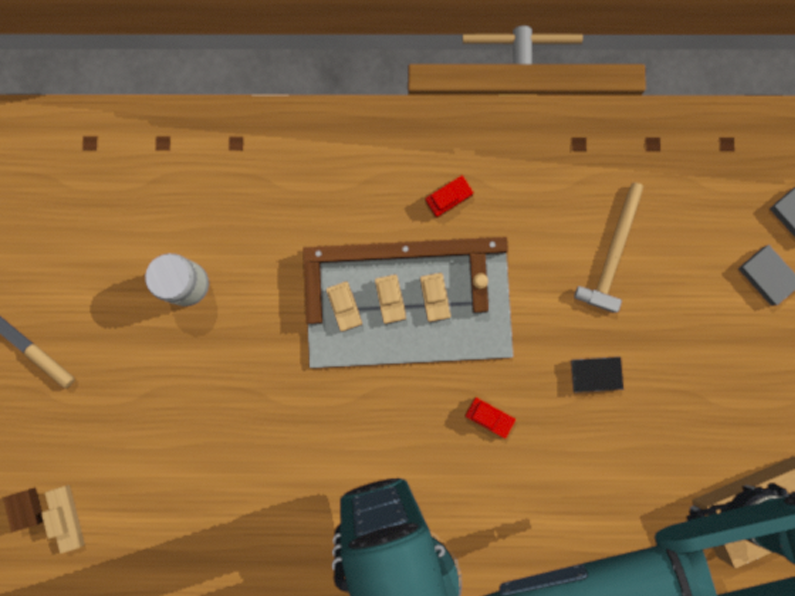

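View pics/scene0.png

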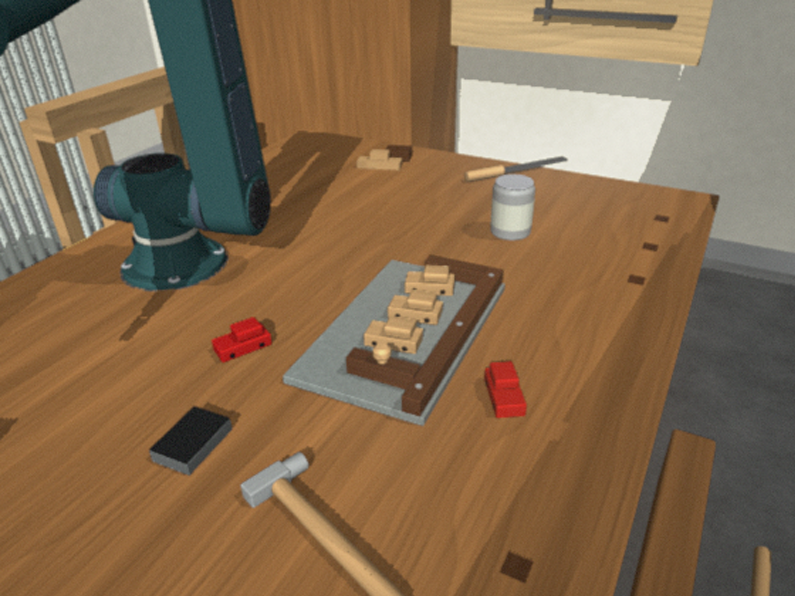

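The top view shows the jig with three pale cars at about (344,306), (390,299) and (435,297) in the enlarged picture. The jaw knob is at (481,281), the fence along the top and the end stop on the left. The red cars at (450,196) and (490,418) and the pale one off the jig at (62,520) don't fit "pale, lying on the jig base". I'll confirm with a crop from the wrist camera.

```bash
python3 - <<'E'
from h import *
import pickle
s=pickle.load(open("top0.pkl","rb"));f=s["frame"]
hsv=cv2.cvtColor(f,cv2.COLOR_RGB2HSV)
k=1/1.42
# jig base outline: outer corners (viewed px) at base top z=.016
for n,(u,v),z in [("fence+y far top",(304,248),.046),("fence -y far top",(507,238),.046),("base near -y",(513,357),.016),("base near +y",(310,368),.016),("knob",(481,281),.076),
  ("screwL",(318,253),.046),("screwR",(492,244),.046),("car l",(344,306),.03),("car m",(390,299),.03),("car r",(435,297),.03),("tin",(171,277),.12)]:
    print(n,ray(s,u*k,v*k,z).round(4))
o=observe();w=snapshot("wrist");Rw=rot(w["orientation"]);Rt=rot(o["tool_rot"])
print("cam in tool",Rt.T@(np.array(w["origin"])-o["tool_pos"]),"\n",(Rt.T@Rw).round(3),w["fx"])
E
```

```text
fence+y far top [0.6451 0.1984 0.046 ]
fence -y far top [ 0.6659 -0.1975  0.046 ]
base near -y [ 0.4352 -0.2111  0.016 ]
base near +y [0.412 0.187 0.016]
knob [ 0.5775 -0.1437  0.076 ]
screwL [0.6353 0.1709 0.046 ]
screwR [ 0.654  -0.1682  0.046 ]
car l [0.5331 0.1204 0.03  ]
car m [0.5472 0.0304 0.03  ]
car r [ 0.5514 -0.0577  0.03  ]
tin [0.5776 0.4322 0.12  ]
cam in tool [ 0.08199582 -0.00089703 -0.12373014] 
 [[-0.    -0.948 -0.318]
 [ 1.    -0.     0.   ]
 [-0.    -0.318  0.948]] 309.61820646668434
```

>>> apply_moves(increments=[[0.5,1,0,0,0,-0.02,-0.5],[0.5,1,0,0,0,-0.02,-0.5],[0.5,1,0,0,0,-0.02,-0.5],[0.5,1,0.1,0,0,-0.02,-0.5],[0.5,1,0.1,0,0,-0.02,-0.5],[0.5,1,0.1,0,0,-0.02,-0.5],[0.5,1,0.1,0,0,-0.02,-0.5],[0.5,1,0,0,0,-0.02,-0.5],[0.5,1,0,0,0,-0.02,-0.5],[0.5,1,0,0,0,-0.02,-0.5]])

```text
time: 1.4
tool_pos: [0.4492, -0.011, 0.2702]
tool_rot: [0.0, 1.0, 0.027, 0.0]
contact_force: [0.6, -1.1, 0.5]
opening: 0.0215
gripper_force: 0.0
```

```bash
python3 - <<'E'
from h import *
import pickle,bench
print([n for n in dir(bench) if not n.startswith('__')], getattr(bench,'tip_extent',None))
o=observe();print(o["time"],o["tool_pos"],o["tool_rot"],o["opening"],o["contact_force"])
s=snapshot("wrist");save(s,"w1",None,1.42);pickle.dump(s,open("w1.pkl","wb"))
E
```

```text
['PlanningError', 'finish_job', 'observe', 'snapshot', 'tip_extent'] 0.019
1.4 [ 0.44915647 -0.01103294  0.27020437] [1.96264128e-04 9.99626058e-01 2.73440663e-02 8.36994554e-05] 0.02150098414451007 [ 0.58950203 -1.09863899  0.48969926]
```

View pics/w1.png

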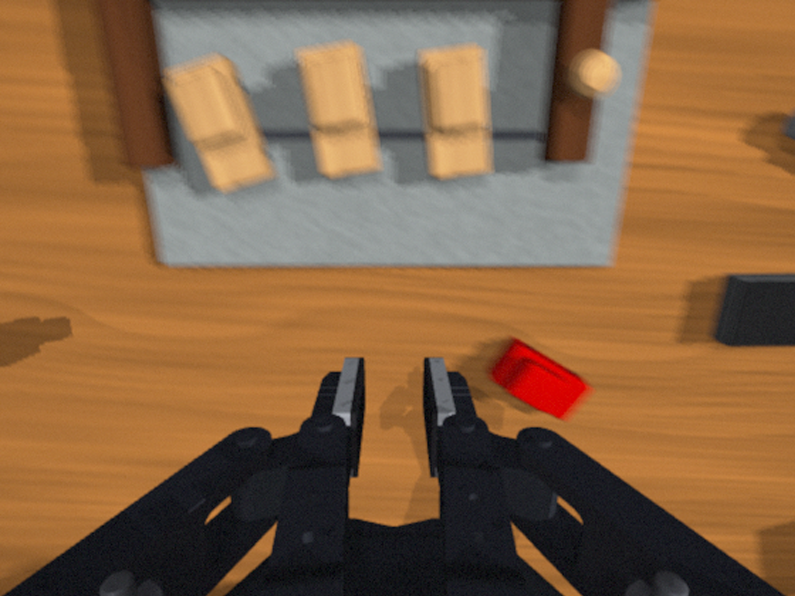

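The picture confirms it: three pale cars at (220,122), (340,110) and (456,110) on the grey base, and the red one at (540,378) off it. The arm was still moving, so I'll settle it with the fence in view and measure.

>>> apply_moves(increments=[[0.3,0.2,0.1,0,0,0,-0.5],[0.3,0,0.1,0,0,0,-0.5],[0.3,0,0,0,0,0,-0.5],[0,0,0,0,0,0,-0.5],[0,0,0,0,0,0,-0.5],[0,0,0,0,0,0,-0.5],[0,0,0,0,0,0,-0.5],[0,0,0,0,0,0,-0.5],[0,0,0,0,0,0,-0.5],[0,0,0,0,0,0,-0.5]])

```text
time: 2.7
tool_pos: [0.4937, -0.0028, 0.2804]
tool_rot: [0.0, 1.0, 0.028, 0.0]
contact_force: [0.8, -0.2, -0.4]
opening: 0.021
gripper_force: 0.0
```

```bash
python3 - <<'E'
from h import *
import pickle
o=observe();print(o["time"],o["tool_pos"],o["tool_rot"],o["opening"],o["contact_force"])
s=snapshot("wrist");save(s,"w2",None,1.42);pickle.dump(s,open("w2.pkl","wb"))
hsv=cv2.cvtColor(s["frame"],cv2.COLOR_RGB2HSV)
for c in[(84,90),(150,95),(240,95),(320,95),(200,160),(100,30),(300,10)]:print(c,hsv[c[1],c[0]])
E
```

```text
2.7 [ 0.4937471  -0.00283296  0.28037598] [6.34665462e-05 9.99613036e-01 2.78168005e-02 1.53468879e-05] 0.02103089588227908 [ 0.77764885 -0.18448786 -0.43334393]
(84, 90) [ 15 171 130]
(150, 95) [ 30  14 144]
(240, 95) [ 16 128 223]
(320, 95) [ 16 129 208]
(200, 160) [ 17 125 229]
(100, 30) [ 11 172 108]
(300, 10) [ 15 169 181]
```

View pics/w2.png

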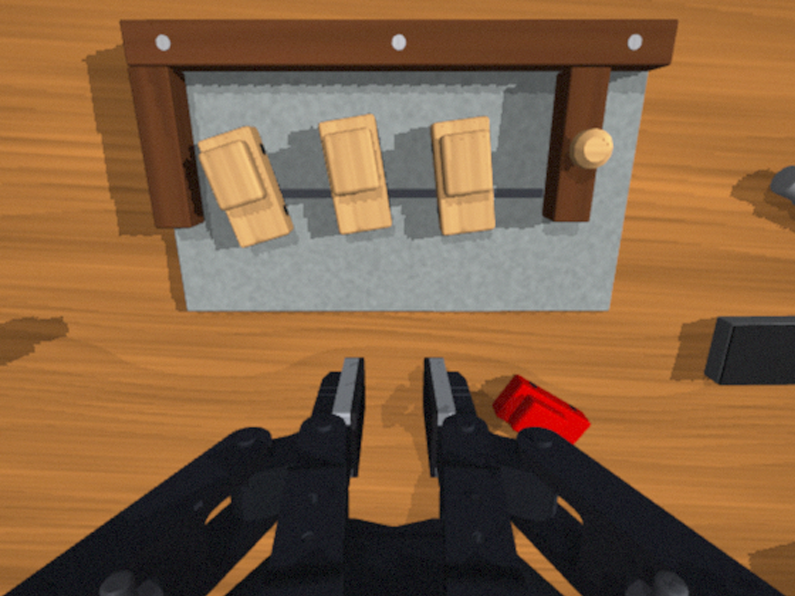

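```bash
cat >> h.py <<'E'
def jigxy(p,c,yaw):
    ex=np.array([np.cos(yaw),np.sin(yaw)]);ey=np.array([-ex[1],ex[0]]);d=np.array(p)[:2]-c
    return np.array([d@ex+.085,d@ey+.170])
E
python3 - <<'E'
from h import *
import pickle
s=pickle.load(open("w2.pkl","rb"))
g=lambda u,v,z:ray(s,u/1.42,v/1.42,z)[:2]
sL,sM,sR=g(163,42,.046),g(399,42,.046),g(635,42,.046)
d=sL-sR;yaw=np.arctan2(-d[0],d[1]);print("screws",sL,sM,sR,"spacing",np.linalg.norm(d),"yaw",yaw)
fi=[g(u,67,.046) for u in(200,400,540)];d=fi[0]-fi[2];print("fence inner",fi,np.arctan2(-d[0],d[1]))
bn=[g(188,311,.016),g(610,311,.016)];d=bn[0]-bn[1];print("near edge",bn,np.linalg.norm(d),np.arctan2(-d[0],d[1]))
st=[g(183,80,.046),g(203,215,.046)];print("stop inner",st)
ex=np.array([np.cos(yaw),np.sin(yaw)]);ey=np.array([-ex[1],ex[0]])
fx=np.mean([f@ex for f in fi]);sy=np.mean([q@ey for q in st]);c=fx*ex+sy*ey
print("corner",c,"yaw",yaw,"near edge jig x",[jigxy(b,c,yaw) for b in bn])
print("knob",jigxy(g(594,149,.076),c,yaw))
for n,q in dict(L=[(247,247),(292,234),(200,145),(252,127)],M=[(335,234),(391,226),(320,122),(375,114)],R=[(440,236),(494,231),(432,124),(488,117)]).items():
    P=[jigxy(g(u,v,.04),c,yaw) for u,v in q];n1,n2,t1,t2=P
    W=[c+ (p[0]-.085)*ex+(p[1]-.17)*ey for p in((n1+n2)/2,(t1+t2)/2)]
    print(n,"corners jig",np.round(P,4).tolist(),"w",np.linalg.norm(n1-n2),"len",np.linalg.norm((n1+n2-t1-t2)/2),"nose,tail world",np.round(W,4).tolist())
for i in((.085-.09-.0),):
    for y in(.12,.03,-.05):print("nose target world at jig y",y,c+(i-.085)*ex+(y-.17)*ey)
E
```

```text
screws [0.63542506 0.17231259] [0.64487364 0.00224454] [ 0.65432541 -0.16788064] spacing 0.34071785631252566 yaw 0.05550063245889821
fence inner [array([0.62055287, 0.14702465]), array([6.28688553e-01, 5.45684703e-04]), array([ 0.63438493, -0.1020148 ])] 0.05548461276638692
near edge [array([0.41465625, 0.18798568]), array([ 0.43670908, -0.21042452])] 0.39902006537787255 0.055295642442716036
stop inner [array([0.61113942, 0.16031083]), array([0.51178891, 0.15372615])]
corner [0.61981541 0.16026035] yaw 0.05550063245889821 near edge jig x [array([-0.11830528,  0.20906326]), array([-0.11838708, -0.1899568 ])]
knob [ 0.02808458 -0.12758011]
L corners jig [[-0.0511, 0.1386], [-0.04, 0.0998], [0.0307, 0.1669], [0.0439, 0.1246]] w 0.04039308013891523 len 0.08702757252147574 nose,tail world [[0.4923, 0.1023], [0.5736, 0.1334]]
M corners jig [[-0.04, 0.0638], [-0.0333, 0.0169], [0.0476, 0.0717], [0.0533, 0.029]] w 0.047365727798443585 len 0.0876685645312148 nose,tail world [[0.5055, 0.024], [0.5919, 0.0389]]
R corners jig [[-0.0417, -0.0242], [-0.0375, -0.0691], [0.0461, -0.015], [0.0512, -0.0581]] w 0.04516391121419679 len 0.08882628093652566 nose,tail world [[0.5074, -0.063], [0.595, -0.048]]
nose target world at jig y 0.12 [0.5327276  0.10534484]
nose target world at jig y 0.03 [0.53772009 0.01548342]
nose target world at jig y -0.05 [ 0.54215786 -0.0643934 ]
```

>>> apply_moves(increments=[[-0.2,0.5,-0.4,0,0,0,-0.5],[-0.2,0.5,-0.5,0,0,0,-0.5],[-0.2,0.5,-0.6,0,0,0,-0.5],[-0.2,0.5,-0.6,0,0,0,-0.5],[0,0.2,-0.6,0,0,0,-0.5],[0,0,-0.6,0,0,0,-0.5],[0,0,-0.6,0,0,0,-0.5],[0,0,-0.5,0,0,0,-0.5],[0,0,-0.3,0,0,0,-0.5],[0,0,0,0,0,0,-0.5]])

```text
time: 4.0
tool_pos: [0.453, 0.1071, 0.0444]
tool_rot: [0.0, 1.0, 0.028, -0.001]
contact_force: [-0.8, -0.1, -0.5]
opening: 0.0215
gripper_force: 0.0
```

>>> apply_moves(increments=[[0.2,0.011,0,0,0,0,-0.5],[0.2,0.011,0,0,0,0,-0.5],[0.14,0.008,0,0,0,0,-0.5],[0.14,0.008,0,0,0,0,-0.5],[0.14,0.008,0,0,0,0,-0.5],[0.14,0.008,0,0,0,0,-0.5],[0.12,0.007,0,0,0,0,-0.5],[0.1,0.006,0,0,0,0,-0.5],[0.06,0.003,0,0,0,0,-0.5],[0,0,0,0,0,0,-0.5]])

```text
time: 5.25
tool_pos: [0.5161, 0.1106, 0.0453]
tool_rot: [0.0, 1.0, 0.028, 0.0]
contact_force: [-0.2, -0.4, 0.2]
opening: 0.0212
gripper_force: 0.0
```

```bash
python3 - <<'E'
from h import *
import pickle
s=snapshot("top");pickle.dump(s,open("t2.pkl","wb"));w=snapshot("wrist")
a=s["frame"][140:280,195:380,::-1];a=cv2.resize(a,None,fx=3,fy=3,interpolation=cv2.INTER_CUBIC);b=cv2.resize(w["frame"][100:,:,::-1],(a.shape[1],int(320*a.shape[1]/560)))[:180]
b=w["frame"][:,:,::-1];b=cv2.resize(b[0:200],(a.shape[1],198))
cv2.imwrite("pics/c3.png",cv2.resize(np.vstack([a,b]),(550,590)))
E
```

```text
(no output)
```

View pics/c3.png

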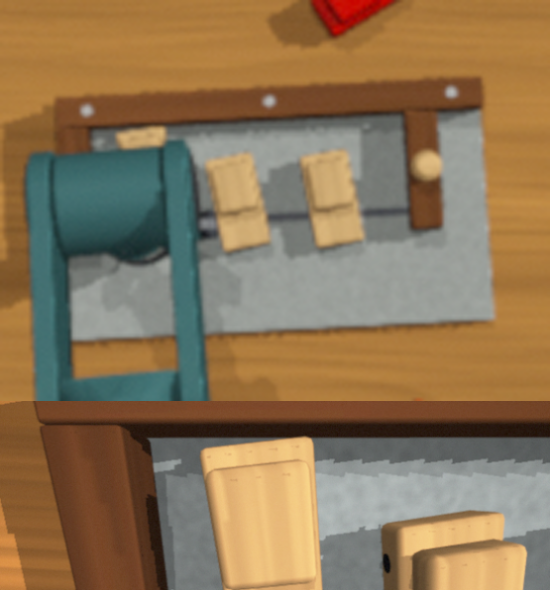

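The left car is nearly square, with its tail close to the fence (bottom panel, tail at (205–312, 440–450)). I'll press it home in small steps.

>>> apply_moves(increments=[[0.03,0.002,0,0,0,0,-0.5],[0.03,0.002,0,0,0,0,-0.5],[0.03,0.002,0,0,0,0,-0.5],[0.02,0.001,0,0,0,0,-0.5],[0,0,0,0,0,0,-0.5],[0,0,0,0,0,0,-0.5],[0,0,0,0,0,0,-0.5],[0,0,0,0,0,0,-0.5],[0,0,0,0,0,0,-0.5],[0,0,0,0,0,0,-0.5]])

```text
time: 6.6
tool_pos: [0.5197, 0.1111, 0.0452]
tool_rot: [0.0, 1.0, 0.028, -0.002]
contact_force: [-7.1, 0.4, 3.5]
opening: 0.0215
gripper_force: 2.9
```

>>> apply_moves(increments=[[0.02,0.001,0,0,0,0,-0.5],[0.02,0.001,0,0,0,0,-0.5],[0.01,0.001,0,0,0,0,-0.5],[0,0,0,0,0,0,-0.5],[0,0,0,0,0,0,-0.5],[0,0,0,0,0,0,-0.5],[0,0,0,0,0,0,-0.5],[0,0,0,0,0,0,-0.5],[0,0,0,0,0,0,-0.5],[0,0,0,0,0,0,-0.5]])

```text
time: 7.85
tool_pos: [0.52, 0.1112, 0.0452]
tool_rot: [0.0, 1.0, 0.028, -0.005]
contact_force: [-12.5, -1.2, 8.5]
opening: 0.0212
gripper_force: 6.1
```

>>> apply_moves(increments=[[-0.2,-0.01,0,0,0,0,-0.5],[-0.4,-0.02,0,0,0,0,-0.5],[-0.5,-0.1,0,0,0,0,-0.5],[0,-0.6,0,0,0,0,-0.5],[0,-0.6,0,0,0,0,-0.5],[0,-0.4,0,0,0,0,-0.5],[0.1,0,0,0,0,0,-0.5],[0.12,0.006,0,0,0,0,-0.5],[0.14,0.008,0,0,0,0,-0.5],[0.14,0.008,0,0,0,0,-0.5]])

```text
time: 9.1
tool_pos: [0.4942, 0.0265, 0.0453]
tool_rot: [-0.0, 1.0, 0.028, -0.0]
contact_force: [-1.0, 1.2, 2.2]
opening: 0.0214
gripper_force: 0.6
```

>>> apply_moves(increments=[[0.14,0.008,0,0,0,0,-0.5],[0.12,0.008,0,0,0,0,-0.5],[0.12,0.007,0,0,0,0,-0.5],[0.08,0.005,0,0,0,0,-0.5],[0.08,0.005,0,0,0,0,-0.5],[0.06,0.003,0,0,0,0,-0.5],[0.04,0.002,0,0,0,0,-0.5],[0,0,0,0,0,0,-0.5],[0,0,0,0,0,0,-0.5],[0,0,0,0,0,0,-0.5]])

```text
time: 10.35
tool_pos: [0.5259, 0.0277, 0.0454]
tool_rot: [0.0, 1.0, 0.028, 0.0]
contact_force: [0.4, -0.2, 0.4]
opening: 0.0214
gripper_force: 0.0
```

>>> apply_moves(increments=[[0.02,0.001,0,0,0,0,-0.5],[0.02,0.001,0,0,0,0,-0.5],[0.02,0.001,0,0,0,0,-0.5],[0,0,0,0,0,0,-0.5],[0,0,0,0,0,0,-0.5],[0,0,0,0,0,0,-0.5],[0,0,0,0,0,0,-0.5],[0,0,0,0,0,0,-0.5],[0,0,0,0,0,0,-0.5],[0,0,0,0,0,0,-0.5]])

```text
time: 11.6
tool_pos: [0.5275, 0.0278, 0.0453]
tool_rot: [0.0, 1.0, 0.028, -0.002]
contact_force: [-4.7, 0.6, 3.5]
opening: 0.0211
gripper_force: 2.7
```

```bash
python3 - <<'E'
from h import *
import pickle
s=snapshot("scene");pickle.dump(s,open("s2.pkl","wb"));w=snapshot("wrist");pickle.dump(w,open("w4.pkl","wb"))
a=cv2.resize(s["frame"][165:300,190:380,::-1],None,fx=3,fy=3,interpolation=cv2.INTER_CUBIC);b=cv2.resize(w["frame"][:130,:,::-1],(a.shape[1],int(130*a.shape[1]/560)))
cv2.imwrite("pics/c4.png",np.vstack([a,b]))
E
```

```text
(no output)
```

View pics/c4.png

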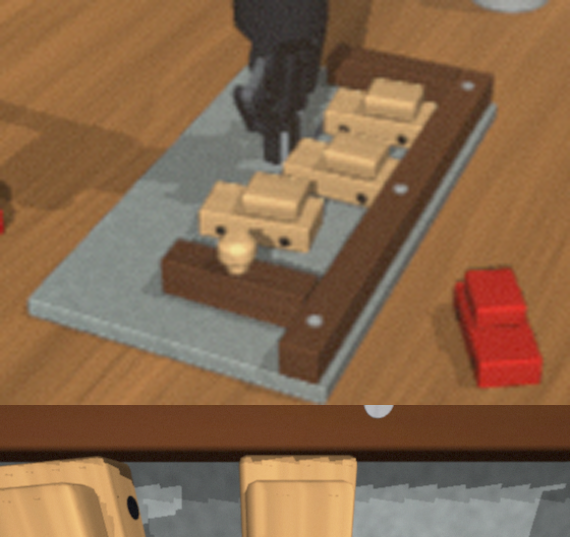

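M is square and flush: its tail edge at (243–355, 458) is parallel to the fence edge. L on the left still looks tilted about 3°, with its edge running (0,465) to (115,458). I'll finish M and R, then measure L and fix it.

>>> apply_moves(increments=[[0.02,0.001,0,0,0,0,-0.5],[0.02,0.001,0,0,0,0,-0.5],[0,0,0,0,0,0,-0.5],[0,0,0,0,0,0,-0.5],[0,0,0,0,0,0,-0.5],[-0.3,-0.02,0,0,0,0,-0.5],[-0.5,-0.05,0,0,0,0,-0.5],[-0.4,-0.5,0,0,0,0,-0.5],[0,-0.6,0,0,0,0,-0.5],[0,-0.55,0,0,0,0,-0.5]])

```text
time: 12.95
tool_pos: [0.4707, -0.0589, 0.0455]
tool_rot: [0.0, 1.0, 0.028, 0.001]
contact_force: [0.6, 0.1, 0.5]
opening: 0.0217
gripper_force: 0.0
```

>>> apply_moves(increments=[[0.1,0.006,0,0,0,0,-0.5],[0.14,0.008,0,0,0,0,-0.5],[0.14,0.008,0,0,0,0,-0.5],[0.14,0.008,0,0,0,0,-0.5],[0.14,0.008,0,0,0,0,-0.5],[0.14,0.008,0,0,0,0,-0.5],[0.14,0.008,0,0,0,0,-0.5],[0.14,0.008,0,0,0,0,-0.5],[0.06,0.003,0,0,0,0,-0.5],[0,0,0,0,0,0,-0.5]])

```text
time: 14.2
tool_pos: [0.5281, -0.0549, 0.0454]
tool_rot: [0.0, 1.0, 0.028, 0.0]
contact_force: [0.3, -0.8, 0.3]
opening: 0.0216
gripper_force: 0.0
```

>>> apply_moves(increments=[[0.04,0.002,0,0,0,0,-0.5],[0.03,0.002,0,0,0,0,-0.5],[0.03,0.002,0,0,0,0,-0.5],[0.03,0.002,0,0,0,0,-0.5],[0.02,0.001,0,0,0,0,-0.5],[0.01,0.001,0,0,0,0,-0.5],[0,0,0,0,0,0,-0.5],[0,0,0,0,0,0,-0.5],[0,0,0,0,0,0,-0.5],[0,0,0,0,0,0,-0.5]])

```text
time: 15.45
tool_pos: [0.5323, -0.0546, 0.0453]
tool_rot: [0.0, 1.0, 0.028, -0.004]
contact_force: [-11.6, -0.9, 8.5]
opening: 0.0209
gripper_force: 5.6
```

>>> apply_moves(increments=[[-0.3,-0.02,0,0,0,0,-0.5],[-0.5,-0.02,0,0,0,0,-0.5],[0,0.4,0.5,0,0,0,-0.5],[0,0.5,0.9,0,0,0,-0.5],[0,0.5,1,0,0,0,-0.5],[0,0.4,1,0,0,0,-0.5],[0,0.2,0.6,0,0,0,-0.5],[0,0,0,0,0,0,-0.5],[0,0,0,0,0,0,-0.5],[0,0,0,0,0,0,-0.5]])

```text
time: 16.7
tool_pos: [0.495, 0.0433, 0.2432]
tool_rot: [-0.0, 1.0, 0.027, -0.002]
contact_force: [-0.4, -0.3, 0.1]
opening: 0.021
gripper_force: 0.0
```

```bash
python3 - <<'E'
from h import *
import pickle
w=snapshot("wrist");pickle.dump(w,open("w5.pkl","wb"));save(w,"w5",(20,0,420,250),2)
E
```

```text
(no output)
```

View pics/w5.png

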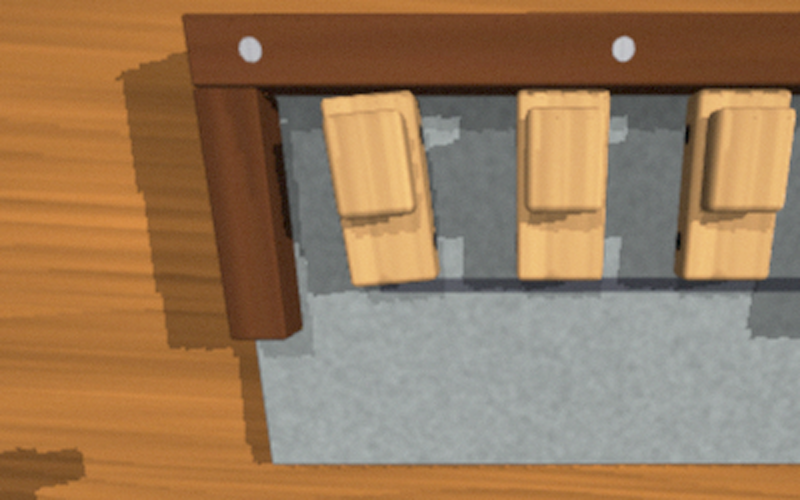

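L at (323–438, 92–285) in the crop is still tilted about 5°, with only its −y tail corner touching. It is jammed in friction, not against the stop. M and R are square and flush. I'll nudge L's nose sideways (+y) with closed fingers through the 40 mm gap, then press it home again.

>>> apply_moves(increments=[[-0.1,0.24,-0.5,0,0,0,-1],[0,0.2,-0.8,0,0,0,-1],[0,0,-0.8,0,0,0,-1],[0,0,-0.8,0,0,0,-1],[0,0,-0.7,0,0,0,-1],[0,0,-0.36,0,0,0,-1],[0.3,0,0,0,0,0,-1],[0.3,0,0,0,0,0,-1],[0.26,0,0,0,0,0,-1],[0.06,0,0,0,0,0,-1]])

```text
time: 18.0
tool_pos: [0.5387, 0.0656, 0.0484]
tool_rot: [0.0, 1.0, 0.028, 0.001]
contact_force: [-0.5, -0.3, -0.4]
opening: 0.0
gripper_force: 0.0
```

>>> apply_moves(increments=[[0,0,0,0,0,0,-1],[0,0.06,0,0,0,0,-1],[0,0.06,0,0,0,0,-1],[0,0.06,0,0,0,0,-1],[0,0.06,0,0,0,0,-1],[0,0.04,0,0,0,0,-1],[0,0,0,0,0,0,-1],[0,0,0,0,0,0,-1],[0,0,0,0,0,0,-1],[0,0,0,0,0,0,-1]])

```text
time: 19.25
tool_pos: [0.5368, 0.0796, 0.0473]
tool_rot: [0.0, 1.0, 0.028, 0.0]
contact_force: [-0.3, 0.5, 1.1]
opening: 0.0
gripper_force: 0.0
```

```bash
python3 - <<'E'
from h import *
w=snapshot("wrist");save(w,"w6",(0,0,420,130),1.9)
E
```

```text
(no output)
```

View pics/w6.png

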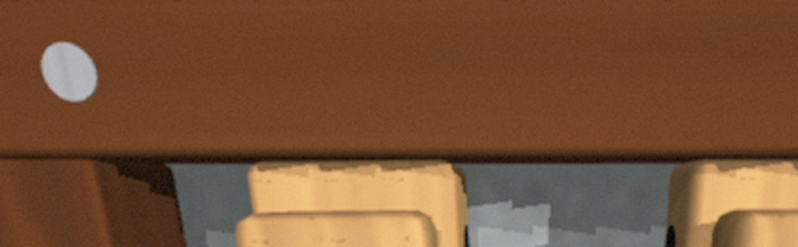

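L is now almost square (tail edge (250,165) to (460,163), fence edge level). Next I'll press its nose straight home.

>>> apply_moves(increments=[[0,-0.08,0,0,0,0,-1],[-0.4,0,0,0,0,0,-1],[-0.4,0,0,0,0,0,-1],[-0.4,0.1,-0.04,0,0,0,-0.5],[0,0.3,0,0,0,0,-0.5],[0,0.28,0,0,0,0,-0.5],[0,0,0,0,0,0,-0.5],[0.3,0.017,0,0,0,0,-0.5],[0.3,0.017,0,0,0,0,-0.5],[0.2,0.011,0,0,0,0,-0.5]])

```text
time: 20.55
tool_pos: [0.5185, 0.1116, 0.0454]
tool_rot: [0.0, 1.0, 0.028, 0.0]
contact_force: [-0.7, 0.2, 0.0]
opening: 0.0212
gripper_force: 0.0
```

>>> apply_moves(increments=[[0.06,0.003,0,0,0,0,-0.5],[0.03,0.002,0,0,0,0,-0.5],[0.03,0.002,0,0,0,0,-0.5],[0.03,0.002,0,0,0,0,-0.5],[0.02,0.001,0,0,0,0,-0.5],[0,0,0,0,0,0,-0.5],[0,0,0,0,0,0,-0.5],[0,0,0,0,0,0,-0.5],[0,0,0,0,0,0,-0.5],[0,0,0,0,0,0,-0.5]])

```text
time: 21.8
tool_pos: [0.5227, 0.1123, 0.0452]
tool_rot: [0.0, 1.0, 0.028, -0.003]
contact_force: [-7.5, -0.5, 4.8]
opening: 0.0214
gripper_force: 3.7
```

L now seats at x=0.5227, as predicted from M and R, so all three tails are on the fence line. A final press, then I retreat to the jaw knob.

>>> apply_moves(increments=[[0.02,0.001,0,0,0,0,-0.5],[0.02,0.001,0,0,0,0,-0.5],[0,0,0,0,0,0,-0.5],[0,0,0,0,0,0,-0.5],[-0.3,-0.017,0,0,0,0,-0.5],[-0.5,-0.03,0.1,0,0,0,-0.5],[0,-0.5,0.7,0,0,0,0.5],[0,-0.6,0.8,0,0,0,0.5],[0,-0.6,1,0,0,0,0.5],[0,-0.5,0.8,0,0,0,0.5]])

```text
time: 23.05
tool_pos: [0.4874, -0.0009, 0.2177]
tool_rot: [0.0, 1.0, 0.028, 0.002]
contact_force: [0.3, -0.1, 0.3]
opening: 0.0642
gripper_force: 0.0
```

```bash
python3 - <<'E'
from h import *
import pickle
o=observe();print(o["qpos"],o["tool_pos"],o["contact_force"])
s=snapshot("wrist");pickle.dump(s,open("w7.pkl","wb"));save(s,"w7",(60,0,460,260),2)
E
```

```text
[-1.17982227e-01 -4.65112830e-02  1.57129458e+00 -2.48031830e-04
  1.61311370e+00  1.39747282e+00] [ 0.48744459 -0.00085822  0.21771231] [ 0.28916729 -0.06330813  0.26379761]
```

View pics/w7.png

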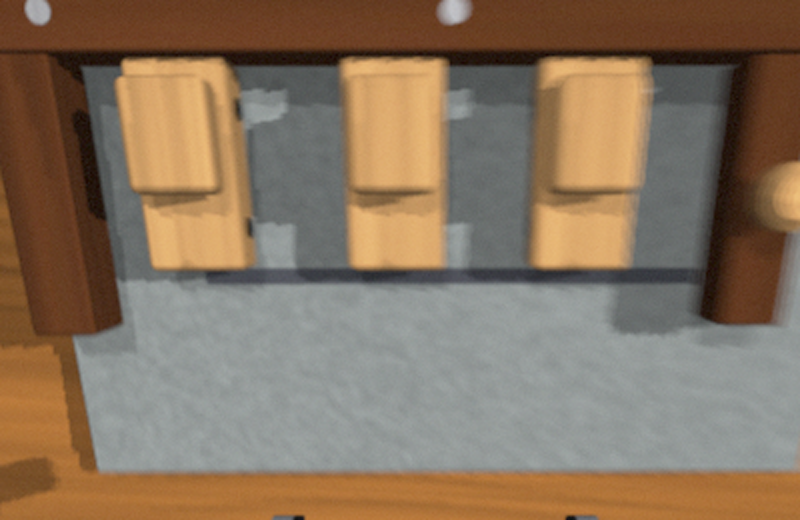

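All three tails are level at v≈60 and the noses at v≈268, so the cars are square and flush. Now to the knob with a quarter turn, so the fingers straddle it along jig x.

>>> apply_moves(increments=[[0.2,-0.3,0,0,0,0.111,0.5],[0.2,-0.32,0,0,0,0.111,0.5],[0.2,-0.32,0,0,0,0.111,0.5],[0.2,-0.32,0,0,0,0.111,0.5],[0.2,-0.32,0,0,0,0.111,0.5],[0.2,-0.32,-0.2,0,0,0.111,0.5],[0.2,-0.32,-0.3,0,0,0.111,0.5],[0.2,-0.32,-0.3,0,0,0.111,0.5],[0.21,-0.3,-0.3,0,0,0.112,0.5],[0,0,0,0,0,0,0.5]])

```text
time: 24.35
tool_pos: [0.577, -0.1422, 0.1582]
tool_rot: [-0.001, 0.688, 0.725, -0.001]
contact_force: [-0.6, -0.4, -0.6]
opening: 0.064
gripper_force: 0.0
```

```bash
python3 - <<'E'
from h import *
o=observe();print(o["tool_pos"],o["tool_rot"])
for n in("wrist","top"):
    s=snapshot(n)
    if n=="wrist":save(s,"w8",None,1)
    p=proj(s,[.5785,-.142,.076]);print(n,"expected knob",p)
    h=cv2.cvtColor(s["frame"],cv2.COLOR_RGB2HSV);m=((h[...,0]>10)&(h[...,0]<22)&(h[...,1]<150)&(h[...,2]>150)).astype(np.uint8)
    k,l,st,c=cv2.connectedComponentsWithStats(m)
    for i in range(1,k):
        if 40<st[i,4] and np.hypot(*(c[i]-p))<90:print(st[i],c[i],ray(s,*c[i],.07))
E
```

```text
[ 0.57704724 -0.14215089  0.15821794] [-1.40721219e-03  6.88383131e-01  7.25345615e-01 -6.51414223e-04]
wrist expected knob (np.float64(279.77470307655375), np.float64(222.97386192294238))
[ 264  202   38   36 1062] [282.03013183 219.77306968] [ 0.58018407 -0.14179175  0.07      ]
[130 256 212   2 291] [222.20618557 256.31271478] [ 0.5361828  -0.17413744  0.07      ]
top expected knob (np.float64(338.09252664208003), np.float64(197.5033343573553))
[269 181  18  33 470] [277.14042553 197.14468085] [0.57973726 0.02255312 0.07      ]
[300 180  17  33 463] [307.76889849 194.76241901] [ 0.58649847 -0.0604482   0.07      ]
```

View pics/w8.png

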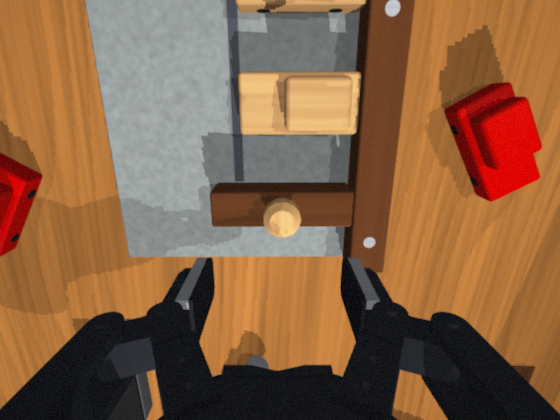

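Knob at (282,220), which gives (0.580, −0.142), with the jaw below it and the fingers straddling it along x. All ten pictures are used, so from here I work by numbers. Descend and grip.

>>> apply_moves(increments=[[0.06,0,-0.4,0,0,0,0.5],[0,0,-0.5,0,0,0,0.5],[0,0,-0.5,0,0,0,0.5],[0,0,-0.3,0,0,0,0.5],[0,0,0,0,0,0,-1],[0,0,0,0,0,0,-1],[0,0,0,0,0,0,-1],[0,0,0,0,0,0,-1],[0,0,0,0,0,0,-1],[0,0,0,0,0,0,-1]], grip_force=40)

```text
time: 25.7
tool_pos: [0.5802, -0.142, 0.0766]
tool_rot: [-0.0, 0.687, 0.726, -0.0]
contact_force: [-5.0, 0.4, 3.7]
opening: 0.0261
gripper_force: 39.6
```

>>> apply_moves(increments=[[-0.003,0.06,0,0,0,0,-1],[-0.007,0.12,0,0,0,0,-1],[-0.007,0.12,0,0,0,0,-1],[-0.007,0.12,0,0,0,0,-1],[-0.007,0.12,0,0,0,0,-1],[-0.007,0.12,0,0,0,0,-1],[-0.007,0.12,0,0,0,0,-1],[-0.007,0.12,0,0,0,0,-1],[-0.007,0.12,0,0,0,0,-1],[-0.007,0.12,0,0,0,0,-1]])

```text
time: 26.95
tool_pos: [0.5771, -0.0866, 0.0766]
tool_rot: [0.001, 0.687, 0.726, -0.001]
contact_force: [-5.1, -3.6, 3.4]
opening: 0.0258
gripper_force: 39.5
```

>>> apply_moves(increments=[[-0.007,0.12,0,0,0,0,-1],[-0.007,0.12,0,0,0,0,-1],[-0.007,0.12,0,0,0,0,-1],[-0.007,0.12,0,0,0,0,-1],[-0.007,0.12,0,0,0,0,-1],[-0.007,0.12,0,0,0,0,-1],[-0.007,0.12,0,0,0,0,-1],[-0.007,0.12,0,0,0,0,-1],[-0.007,0.12,0,0,0,0,-1],[-0.007,0.12,0,0,0,0,-1]])

```text
time: 28.2
tool_pos: [0.5737, -0.0267, 0.0766]
tool_rot: [0.001, 0.687, 0.726, -0.001]
contact_force: [-5.0, -5.0, 3.8]
opening: 0.0258
gripper_force: 39.5
```

```bash
cat > edges.py <<'E'
from h import *
def run():
    s=snapshot("wrist");f=s["frame"];h=cv2.cvtColor(f,cv2.COLOR_RGB2HSV)
    m=((h[...,0]>9)&(h[...,0]<24)&(h[...,1]<155)&(h[...,1]>70)&(h[...,2]>140)).astype(np.uint8)
    m=cv2.morphologyEx(m,cv2.MORPH_OPEN,np.ones((3,3)))
    ex=np.array([.9985,.0555]);ey=np.array([-.0555,.9985]);c=np.array([.6193,.1697])
    k,l,st,ce=cv2.connectedComponentsWithStats(m)
    for i in range(1,k):
        if st[i,4]>900: print("comp",st[i])
    # nose edge (lower-block top, z=.04) per image row within the jig
    last=None
    for r in range(0,300,8):
        cols=[u for u in range(560) if m[r,u] and -.03<jigxy(ray(s,u,r,.04),c,.0555)[0]<.1]
        if len(cols)>15:
            a=jigxy(ray(s,cols[0],r,.04),c,.0555)*1e3;b=jigxy(ray(s,cols[-1],r,.04),c,.0555)*1e3
            print(r,cols[0],cols[-1],"nose jig",a.round(1),"tail",b.round(1))
run()
E
python3 edges.py
```

```text
comp [  211    51   187   182 28843]
comp [ 251  256   50   50 2072]
0 266 401 nose jig [ 23.4 101.7] tail [ 83.6 101.7]
8 365 390 nose jig [67.8 98.6] tail [79.  98.6]
56 211 396 nose jig [-2.6 79.1] tail [84.1 79.1]
64 211 397 nose jig [-2.9 75.7] tail [85.  75.6]
72 211 396 nose jig [-3.1 72.2] tail [85.  72.1]
80 212 394 nose jig [-2.9 68.7] tail [84.5 68.6]
88 213 393 nose jig [-2.6 65.1] tail [84.4 65. ]
96 214 393 nose jig [-2.4 61.4] tail [84.9 61.4]
104 214 391 nose jig [-2.6 57.7] tail [84.3 57.7]
112 215 390 nose jig [-2.4 54. ] tail [84.3 53.9]
120 215 390 nose jig [-2.6 50.1] tail [84.7 50.1]
128 216 389 nose jig [-2.4 46.2] tail [84.7 46.2]
136 217 387 nose jig [-2.1 42.3] tail [84.1 42.2]
144 227 386 nose jig [ 2.7 38.3] tail [84.1 38.2]
152 217 386 nose jig [-2.7 34.2] tail [84.5 34.1]
160 218 385 nose jig [-2.4 30. ] tail [84.5 30. ]
168 218 384 nose jig [-2.7 25.8] tail [84.4 25.7]
176 220 383 nose jig [-1.9 21.5] tail [84.4 21.4]
184 221 382 nose jig [-1.6 17.1] tail [84.3 17.1]
192 220 381 nose jig [-2.4 12.7] tail [84.3 12.6]
200 220 381 nose jig [-2.7  8.2] tail [84.7  8.1]
208 221 379 nose jig [-2.4  3.6] tail [84.1  3.5]
216 222 378 nose jig [-2.1 -1.1] tail [84.1 -1.2]
224 224 377 nose jig [-1.3 -5.9] tail [84. -6.]
232 323 366 nose jig [ 54.1 -10.8] tail [ 78.3 -10.8]
264 256 297 nose jig [ 16.  -31.1] tail [ 39.9 -31.1]
272 251 298 nose jig [ 12.9 -36.4] tail [ 40.6 -36.5]
280 251 299 nose jig [ 12.8 -41.9] tail [ 41.3 -41.9]
288 251 299 nose jig [ 12.6 -47.4] tail [ 41.4 -47.4]
296 255 298 nose jig [ 14.9 -53.1] tail [ 41.  -53.1]
```

M and R are side by side and flush, tails at jig x ≈ 84–85 throughout. About 44 mm of travel remains.

>>> apply_moves(increments=[[-0.007,0.12,0,0,0,0,-1],[-0.007,0.12,0,0,0,0,-1],[-0.007,0.12,0,0,0,0,-1],[-0.007,0.12,0,0,0,0,-1],[-0.007,0.12,0,0,0,0,-1],[-0.005,0.08,0,0,0,0,-1],[-0.003,0.05,0,0,0,0,-1],[-0.003,0.05,0,0,0,0,-1],[0,0,0,0,0,0,-1],[0,0,0,0,0,0,-1]])

```text
time: 29.5
tool_pos: [0.5714, 0.0126, 0.0766]
tool_rot: [0.001, 0.687, 0.726, -0.001]
contact_force: [-4.8, -4.4, 3.0]
opening: 0.0262
gripper_force: 39.6
```

```bash
python3 edges.py
```

```text
comp [  208     0   190   233 31891]
comp [ 283    0  119   50 4350]
comp [ 251  256   50   50 2071]
0 208 401 nose jig [ -2.5 141.2] tail [ 83.6 141.1]
8 208 401 nose jig [ -2.7 138.1] tail [ 83.9 138. ]
16 209 401 nose jig [ -2.5 134.9] tail [ 84.4 134.9]
24 209 401 nose jig [ -2.7 131.8] tail [ 84.8 131.7]
32 210 398 nose jig [ -2.5 128.5] tail [ 83.8 128.5]
40 210 397 nose jig [ -2.7 125.2] tail [ 83.7 125.2]
48 212 395 nose jig [ -2.  121.9] tail [ 83.2 121.9]
56 211 397 nose jig [ -2.7 118.5] tail [ 84.6 118.5]
64 211 396 nose jig [ -2.9 115.1] tail [ 84.5 115. ]
72 211 394 nose jig [ -3.2 111.6] tail [ 84.  111.6]
80 212 394 nose jig [ -2.9 108.1] tail [ 84.4 108. ]
88 213 393 nose jig [ -2.7 104.5] tail [ 84.4 104.4]
96 213 393 nose jig [ -3.  100.8] tail [ 84.8 100.8]
104 214 390 nose jig [-2.7 97.1] tail [83.8 97.1]
112 215 390 nose jig [-2.5 93.3] tail [84.2 93.3]
120 215 390 nose jig [-2.7 89.5] tail [84.7 89.5]
128 216 388 nose jig [-2.5 85.6] tail [84.1 85.6]
136 217 387 nose jig [-2.2 81.7] tail [84.1 81.6]
144 227 386 nose jig [ 2.7 77.6] tail [84.  77.6]
152 218 387 nose jig [-2.2 73.6] tail [85.  73.5]
160 218 385 nose jig [-2.5 69.4] tail [84.4 69.4]
168 218 384 nose jig [-2.7 65.2] tail [84.4 65.1]
176 220 384 nose jig [-1.9 60.9] tail [84.9 60.8]
184 221 382 nose jig [-1.7 56.5] tail [84.3 56.5]
192 220 381 nose jig [-2.5 52.1] tail [84.2 52. ]
200 220 381 nose jig [-2.7 47.6] tail [84.7 47.5]
208 221 379 nose jig [-2.5 42.9] tail [84.1 42.9]
216 222 378 nose jig [-2.2 38.3] tail [84.1 38.2]
224 224 377 nose jig [-1.3 33.5] tail [84.  33.4]
232 324 366 nose jig [54.7 28.6] tail [78.3 28.6]
264 256 297 nose jig [15.9  8.3] tail [39.9  8.3]
272 251 299 nose jig [12.9  3. ] tail [41.2  2.9]
280 251 299 nose jig [12.7 -2.5] tail [41.3 -2.5]
288 251 300 nose jig [12.6 -8. ] tail [42. -8.]
296 255 299 nose jig [ 14.8 -13.7] tail [ 41.5 -13.7]
```

All three are in line. About 4 mm to go, in small steps while watching the force.

>>> apply_moves(increments=[[-0.002,0.03,0,0,0,0,-1],[-0.002,0.03,0,0,0,0,-1],[-0.002,0.03,0,0,0,0,-1],[-0.001,0.02,0,0,0,0,-1],[0,0,0,0,0,0,-1],[0,0,0,0,0,0,-1],[0,0,0,0,0,0,-1],[0,0,0,0,0,0,-1],[0,0,0,0,0,0,-1],[0,0,0,0,0,0,-1]])

```text
time: 30.8
tool_pos: [0.5712, 0.0179, 0.0766]
tool_rot: [0.001, 0.687, 0.726, -0.001]
contact_force: [-4.7, -4.4, 2.9]
opening: 0.0259
gripper_force: 39.6
```

>>> apply_moves(increments=[[-0.002,0.03,0,0,0,0,-1],[-0.002,0.03,0,0,0,0,-1],[-0.001,0.02,0,0,0,0,-1],[0,0,0,0,0,0,-1],[0,0,0,0,0,0,-1],[0,0,0,0,0,0,-1],[0,0,0,0,0,0,-1],[0,0,0,0,0,0,-1],[0,0,0,0,0,0,-1],[0,0,0,0,0,0,-1]])

```text
time: 32.05
tool_pos: [0.5711, 0.0185, 0.0766]
tool_rot: [0.004, 0.688, 0.726, -0.004]
contact_force: [-3.7, -13.0, 3.2]
opening: 0.0255
gripper_force: 39.5
```

The jaw has stopped and the force has risen to 13 N. One more press, then release and lift straight up.

>>> apply_moves(increments=[[-0.001,0.03,0,0,0,0,-1],[-0.001,0.02,0,0,0,0,-1],[0,0,0,0,0,0,-1],[0,0,0,0,0,0,-1],[0,0,0,0,0,0,-1],[0,0,0,0,0,0,-1],[0,0,0,0,0,0,-1],[0,0,0,0,0,0,-1],[0,0,0,0,0,0,-1],[0,0,0,0,0,0,-1]])

```text
time: 33.3
tool_pos: [0.5711, 0.0186, 0.0766]
tool_rot: [0.005, 0.688, 0.726, -0.005]
contact_force: [-4.2, -18.3, 2.2]
opening: 0.0256
gripper_force: 39.5
```

>>> apply_moves(increments=[[0,0,0,0,0,0,0.5],[0,0,0,0,0,0,0.5],[0,0,0,0,0,0,0.5],[0,0,0,0,0,0,0.5],[0,0,0.2,0,0,0,0.5],[0,0,0.6,0,0,0,0.5],[0,0,0.8,0,0,0,0.5],[0,0.4,0.8,0,0,0,0.5],[0,0,0.4,0,0,0,0.5],[0,0,0,0,0,0,0.5]])

```text
time: 34.55
tool_pos: [0.5722, 0.0465, 0.2186]
tool_rot: [0.002, 0.687, 0.727, 0.002]
contact_force: [0.4, -0.4, -0.1]
opening: 0.064
gripper_force: 0.0
```

```bash
sed -i 's/range(0,300,8)/range(0,300,5)/' edges.py; python3 edges.py
```

```text
comp [  238    55    98   146 11942]
55 240 332 nose jig [ -0.8 170.7] tail [ 80.7 170.8]
60 238 335 nose jig [ -2.7 166.7] tail [ 83.6 166.8]
65 238 335 nose jig [ -2.9 162.6] tail [ 83.9 162.7]
70 238 335 nose jig [ -3.  158.5] tail [ 84.1 158.6]
75 239 334 nose jig [ -2.3 154.4] tail [ 83.5 154.4]
80 239 334 nose jig [ -2.5 150.2] tail [ 83.7 150.2]
85 239 334 nose jig [ -2.6 145.9] tail [ 84. 146.]
90 239 334 nose jig [ -2.8 141.7] tail [ 84.2 141.7]
95 239 333 nose jig [ -3.  137.4] tail [ 83.6 137.4]
100 239 333 nose jig [ -3.1 133. ] tail [ 83.8 133.1]
105 240 332 nose jig [ -2.4 128.6] tail [ 83.1 128.6]
110 240 332 nose jig [ -2.5 124.2] tail [ 83.4 124.2]
115 240 332 nose jig [ -2.7 119.7] tail [ 83.7 119.7]
120 240 332 nose jig [ -2.9 115.2] tail [ 83.9 115.2]
125 241 331 nose jig [ -2.1 110.6] tail [ 83.2 110.6]
130 241 331 nose jig [ -2.3 106. ] tail [ 83.5 106. ]
135 241 331 nose jig [ -2.4 101.3] tail [ 83.8 101.3]
140 241 331 nose jig [-2.6 96.6] tail [84.  96.6]
145 241 331 nose jig [-2.8 91.8] tail [84.3 91.8]
150 241 330 nose jig [-3. 87.] tail [83.6 87. ]
155 244 323 nose jig [-0.2 82.2] tail [77.  82.1]
160 242 330 nose jig [-2.3 77.2] tail [84.1 77.2]
165 242 330 nose jig [-2.5 72.3] tail [84.4 72.2]
170 242 329 nose jig [-2.7 67.3] tail [83.7 67.2]
175 242 329 nose jig [-2.9 62.2] tail [84.  62.1]
180 242 328 nose jig [-3.1 57.1] tail [83.2 57. ]
185 242 328 nose jig [-3.3 51.9] tail [83.5 51.8]
190 243 328 nose jig [-2.4 46.7] tail [83.8 46.5]
195 244 327 nose jig [-1.6 41.4] tail [83.  41.2]
200 283 302 nose jig [38.2 36. ] tail [57.7 35.9]
215 263 284 nose jig [17.5 19.6] tail [39.3 19.6]
220 260 287 nose jig [14.2 14. ] tail [42.5 14. ]
225 259 287 nose jig [13.1  8.4] tail [42.6  8.3]
230 261 285 nose jig [15.1  2.7] tail [40.5  2.6]
235 266 281 nose jig [20.3 -3.1] tail [36.3 -3.2]
```

The cars form one continuous 135 mm block from stop to jaw (jig y 36–171 mm). Noses and tails are in line to within about 1 mm, and the arm is clear.

```bash
python3 -c "
from bench import *
print(finish_job())"
```

```text
the job is handed in; nothing more can be done
None
```

The job is handed in: all three cars have their tails flush to the fence and stand without gaps, clamped between stop and jaw, and I did not move the tin, sanding block or hammer; the hand-in returned no verdict.

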